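# Free the mended board from the bar clamp

### The job

The glue in the mended walnut board has set, so open the bar clamp that holds it: press down the release lever on the sliding jaw with a fingertip and, keeping it pressed, push the jaw back along its bar, away from the board, until it stands against the stop pin at the end of its travel. Then let the lever spring up and come away. Only press and push, without pinching or forcing anything; the board stays lying where it is, and the jar, the banneton and the spatula are left alone.

Things in the scene. Friction and masses are not known exactly. Their poses are not given: they have to be found in the camera images.
- clamp: Aluminium bar clamp, 490 mm long, fixed. Origin on the counter under the bar, at the middle of the release pad's travel (pad centre at y = -55 mm with the jaw closed, +55 mm fully back). +y runs along the bar, the way the jaw opens, away from the board; z up. Bar 20 mm wide, notched top edge 36 mm high. Head, screw and cross handle at the -y end (y -294 to -405 mm, 80 mm high).
- jaw (a joint): Travel of the grey sliding jaw in m: 0 = closed on the board (start), 0.110 = fully back on the stop pin, a hard stop. Needs about 3 N and stays where left. With the lever up a spring pawl blocks opening, so the lever must stay pressed while the jaw moves; from 0.097 on it can spring fully up again. Upright plate 44 mm wide, top 80 mm high, its back 76 mm from the pad centre towards the board.
- release (a joint): Tilt of the release lever in rad: 0 = up (start, sprung), 0.30 = fully down, a hard stop; the pawl is clear above about 0.19. It turns on a cross pin 40 mm from the pad centre towards the board, 34 mm above the counter. At the pad centre: pawl clear after about 8 mm of press, stop at about 12 mm; 4 N at first, 7 N at the stop. Springs up when let go.
- release_pad: Thumb pad of the release lever, on the sliding jaw: steel with black rubber top, 36 mm wide, 36 mm long along the bar, ending away from the board in an upturned lip 4 mm thick and 14 mm above the pad, which a fingertip on the pad can push against. Origin on the lever's cross pin, 40 mm from the pad centre towards the board. Over 45 N of finger load on it is forcing or pinching it.
- pad (a point): Centre of the top of the release pad, 60 mm above the counter with the lever up. The lip's inner face is 18 mm from it, away from the board (clamp +y). As the lever is pressed the pad tilts and moves some 7 mm in clamp +y.
- jaw_face (a point): Middle of the sliding jaw's face that bears on the board, 58 mm above the counter.
- board_mid (a point): Centre of the walnut board, half-way up: 230 x 150 x 22 mm, 0.5 kg, loose, lying on the bar and battens (its top 58 mm above the counter) between the fixed head and the sliding jaw.
- jar: Empty glass preserving jar with glass lid and two steel clips, 100 mm diameter, 114 mm high, loose. Origin: centre of its underside.
- banneton: Round coiled-cane proving basket standing upside down, 230 mm diameter, 85 mm high, loose. Origin: centre of its underside.
- spatula: Spatula with wooden handle and grey silicone blade, 265 mm long, up to 50 mm wide and 14 mm high, lying flat along its x axis (blade at +x), loose. Origin: under its middle.

How it is judged:
By the outcome, as a careful person would: the job done as asked, in the order asked, and still so for the second after the job is handed in, with the robot touching nothing.
It also fails if it takes over 34 s, if anything falls off the work surface, if the arm or the gripper's body presses on something with over 40 N, if the wrist force passes 120 N, or if a joint passes its speed limit or range.

### The arm

A 6-joint arm with a two-finger parallel gripper is mounted at the origin on the work surface. World frame = base frame: x ahead of the robot, y to its left, z up, the work surface at z = 0. Lengths are in mm, angles in degrees, forces in N, time in s.
With the tool pointing down it reaches from about 300 to 850 mm from the base axis. Payload 4.2 kg.
Tool frame: the origin (TCP) lies midway between the tips of the shut fingers; the grasp point (between the pads) lies 19 mm behind it (env.grasp_offset is the distance from the TCP to the grasp point, in mm); z points along the fingers, y is the line along which they close (so a half turn about z gives the same grasp; the last joint's range is limited). The gripper opens to 91 mm and grips with 3 to 60 N. Pads are 32 mm wide; open, the fingers measure 118 mm over their backs; the gripper's body (76 mm by 178 mm) begins 60 mm behind the grasp point.
Start: joints at [63.77, 18.312, 89.639, -0, 72.044, -1.146], TCP at [243.774, 520.785, 213.976] pointing down, gripper open.
Joint ranges: [-177.97, 177.97], [-48.28, 115.42], [12.27, 149.76], [-77.06, 257.06], [2.81, 150.46], [-146.56, 146.56]. Speed limits (degrees/s): [147.25, 147.25, 180, 180, 180, 180].

### API

Orientations are given as [roll, pitch, yaw] about the fixed x, y, z axes, in that order (R = Rz(yaw) Ry(pitch) Rx(roll)).
In Python, from workcell import env, optics gives the robot as it stands. The module is installed in compiled form; this text tells all that it offers.
- The arm moves only by the tool send_rows, never from a script. Its argument "targets" is a list that holds one entry, the list of rows, each a list of 7 numbers: the turn, a rotation vector about the world's x, y, z scaled (see below), then the shift along the world's x, y, z scaled (see below), then the closure, from -1 (fully open) to 1 (shut). In form: [[[rx, ry, rz, x, y, z, gripper], ...]]. A call has 1 to 12 rows; each row shifts and turns the commanded pose from where the row before left it; what a row does not reach is not made up. The controller multiplies each number of a shift by 0.2 m and each number of a turn by pi/2 rad. A row lasts 1/10 s, in which the tool goes at most 50 mm and 8.59 degrees, less where a joint would pass 70% of its speed; a pose out of reach is approached as far as the arm can. A call with a number of a shift or a turn outside -1 to 1 is refused whole. A call with a gripper value outside its range is refused whole. The fingers move at their own pace and stop on an object; "grip_force" is the grip in N (left out, the last holds). Time passes only in rows, so rows that do not move let the fingers close. It gives the time, the measured TCP pose, the force, the opening and the grip force at its end, in the units of the state.
- env.state(): the state, without advancing time (a new reading comes with each control period).
- optics.grab_frame(name): name is "side" or "top" or "wrist"; returns (picture, depth): 384x512x3 uint8, red, green, blue; 384x512 float32, mm along the optical axis (not along the pixel's ray), 0 where there is no reading.
- optics.camera_info(name): a dict with "camera_matrix" (3x3 intrinsics, pixels), "k1" (the pictures are not rectified: a ray, as slopes to the right and down, at radius r is drawn at 1 + k1 r^2 times it, then the intrinsics apply), "R" (3x3) and "t" (3): a world point X has camera coordinates R X + t; the wrist camera has in their place "mount" (4x4, takes a point from camera to tool coordinates, whose origin is the TCP and whose axes are the flange's). Camera axes: x right, y down, z forward; pixel columns grow to the right and rows downward; lengths in mm; the calibration is good to about 2 mm. A picture is of the moment at which its call begins: read the wrist's pose just before it. camera_info takes no time and is no camera call.
- env.job_done(): hands the job in; it is judged then, once.
Trained networks look in the newest picture that a camera, given by its name, has taken for a name from the list of things; names that differ only in an ending like _2 or _b are one class to them, and where a whole thing is asked for, a point or a joint stands for the part that bears it (a point fixed in the world has none). Each returns a list of dicts, best first, with "conf" (0 to 1); they miss things now and then, are a little off and sometimes report something else, mostly with a low value. They report only what shows in the picture. A call takes as long as a camera call.
- optics.silhouettes(camera, name): "mask" (384x512 bool, what is visible of it) and "at" ([column, row] in pixels, amid what is visible of it).
- optics.place_of(camera, name): "at" ([column, row] in pixels: a listed point, or the origin of a listed thing).
The state is a dict: "time_s": time; "qpos": joint angles; "qvel": joint speeds; "effort": joint torques, N m; "ee_pos": TCP position; "ee_rot": TCP orientation; "force": force on the tool from outside, world axes, zero at the start; "torque": the same for the moment, N m; "gripper_width": finger opening in mm; "gripper_force": force on a finger pad.
Only numpy, scipy, OpenCV 4.12 (cv2) and the standard library are available. Lean on these libraries where they do the work, as an engineer would, in place of code of your own. Each camera call takes 0.05 s, during which the arm holds its last target. There are 200 camera calls.

## Working session

There is one attempt and no reset: what is moved stays moved. The work goes in short steps, Python scripts to look and compute and a tool call to move; the robot and the scene stay as the last step left them, time stands still between calls to the robot, and variables do not carry over. Pictures are saved under pics/ and viewed, at most 10 in all, crops included, and the job is handed in when it is done.

Besides the shell and the picture viewer there is one more tool, called after "Emit:" as name(argument=value, ...), one argument or row to a line, values as JSON. send_rows: Moves the arm, as the interface text tells. Its arguments: {"type":"object","properties":{"targets":{"type":"array"},"grip_force":{"type":"number"}},"required":["targets"]}

```bash
mkdir -p pics; cat > h.py <<'E'
import numpy as np, cv2
from workcell import env, optics
from scipy.spatial.transform import Rotation as Ro
def ray(ci,p):
    K=np.array(ci["camera_matrix"]);d=np.array([ci["k1"],0,0,0,0],float)
    u=cv2.undistortPoints(np.array([[p]],float),K,d)[0,0]
    return np.array([u[0],u[1],1.])
def cam(ci,st=None):
    if "R" in ci: R=np.array(ci["R"]);t=np.array(ci["t"]).ravel();return R.T,-R.T@t
    M=np.array(ci["mount"]);Rt=Ro.from_euler('xyz',st["ee_rot"],degrees=True).as_matrix()
    return Rt@M[:3,:3],Rt@M[:3,3]+np.array(st["ee_pos"])
def atz(name,p,z,st=None):
    ci=optics.camera_info(name);R,c=cam(ci,st);v=R@ray(ci,p);return c+v*(z-c[2])/v[2]
def atd(name,p,dep,st=None):
    ci=optics.camera_info(name);R,c=cam(ci,st)
    w=dep[int(p[1])-2:int(p[1])+3,int(p[0])-2:int(p[0])+3];w=w[w>0]
    return c+R@ray(ci,p)*np.median(w) if len(w) else None
E
python3 - <<'E'
from h import *
np.set_printoptions(precision=1,suppress=True)
print(env.state())
for n in("top","side"):
    im,d=optics.grab_frame(n);cv2.imwrite(f"pics/{n}0.png",im[...,::-1]);np.save(n+"0.npy",d)
    for th in("pad","jaw_face","board_mid","clamp","jar","banneton","spatula","release_pad"):
        r=optics.place_of(n,th)[:1]
        z={"pad":60,"jaw_face":58,"board_mid":47}.get(th,0)
        for q in r: print(n,th,round(q["conf"],2),np.array(q["at"]),"z-plane",atz(n,q["at"],z),"depth",atd(n,q["at"],d))
E
```

```text
{'time_s': 0.0, 'qpos': array([63.8, 18.4, 89.7,  0. , 72. , -1.1]), 'qvel': array([ 0. ,  0. ,  0.1,  0. , -0.1, -0.1]), 'effort': array([  0. , -41.2, -23.2,   0.1,   0. ,  -0. ]), 'ee_pos': array([243.5, 520.3, 213.1]), 'ee_rot': array([-179.9,   -0. ,  154.9]), 'force': array([ 0.4,  0.7, -0.7]), 'torque': array([-0., -0.,  0.]), 'gripper_force': 0.0, 'gripper_width': 90.9525776995493}
top pad 0.86 [269.9 181.5] z-plane [608.   23.2  60. ] depth [607.8  23.3  60.8]
top jaw_face 0.85 [306.7 167.9] z-plane [640.3 -59.4  58. ] depth [635.5 -55.3  79.8]
top board_mid 0.68 [334.3 157.4] z-plane [ 668.2 -125.5   47. ] depth [ 665.3 -122.4   58.5]
top clamp 0.89 [246.  194.1] z-plane [587.6  75.    0. ] depth [582.7  75.4  35.8]
top jar 0.61 [191.3 142. ] z-plane [712.3 207.5   0. ] depth [680.4 190.7 109.6]
top banneton 0.76 [127.7 242.3] z-plane [472.5 346.4   0. ] depth [472.8 318.9  84.8]
top spatula 0.91 [249.5 248.9] z-plane [459.5  65.7   0. ] depth [459.8  66.   14. ]
top release_pad 0.85 [285.3 178.8] z-plane [625.6 -18.5   0. ] depth [614.5 -10.9  60.2]
side pad 0.56 [273.1 204.7] z-plane [603.1  20.1  60. ] depth [602.9  19.6  60.7]
side jaw_face 0.83 [299.6 228.7] z-plane [643.8 -54.7  58. ] depth [641.5 -60.8  67.5]
side board_mid 0.56 [324.1 260.2] z-plane [ 674.4 -134.7   47. ] depth [ 670.7 -141.7   60. ]
side clamp 0.7 [265.2 202.6] z-plane [597.5  75.3   0. ] depth [591.2  48.3  35.7]
side jar 0.76 [296.3 155.6] z-plane [714.4 212.    0. ] depth [693.9 151.8  65.2]
side banneton 0.83 [197.9 132.8] z-plane [467.9 361.3  -0. ] depth [466.6 274.   79.1]
side spatula 0.6 [212.7 213.7] z-plane [467.3  70.7   0. ] depth [467.1  59.3  15.1]
side release_pad 0.75 [282.  223.6] z-plane [621.9   5.8   0. ] depth [612.1 -26.5  48. ]
```

```bash
python3 - <<'E'
from h import *
np.set_printoptions(precision=2,suppress=True)
a=cv2.imread("pics/top0.png")[100:300,130:420];b=cv2.imread("pics/side0.png")[90:340,150:420]
cv2.imwrite("pics/c0.png",np.hstack([cv2.resize(a,(400,276),interpolation=3),cv2.resize(b,(400,276),interpolation=3)]) )
cv2.imwrite("pics/c1.png",cv2.resize(a,(800,552),interpolation=2))
# bar axis from depth: cloud points with z 30..40 near line beyond jaw
d=np.load("top0.npy");ci=optics.camera_info("top");R,c=cam(ci)
v,u=np.mgrid[0:384,0:512];K=np.array(ci["camera_matrix"])
pt=cv2.undistortPoints(np.stack([u.ravel(),v.ravel()],1).astype(float)[:,None],K,np.array([ci["k1"],0,0,0,0.]))[:,0]
P=c+(np.c_[pt,np.ones(len(pt))]*d.ravel()[:,None])@R.T
e=np.array([-.393,.919]);nrm=np.array([e[1],-e[0]]);s=(P[:,:2]-[606,22])@e;n=(P[:,:2]-[606,22])@nrm
m=(d.ravel()>0)&(s>35)&(s<250)&(abs(n)<40)&(P[:,2]>28)&(P[:,2]<42)
print(m.sum(),s[m].min(),s[m].max())
k=np.polyfit(s[m],n[m],1);print("bar",k)
ang=np.arctan2(*(e+k[0]*nrm)[::-1]);print("dir deg",np.degrees(ang)); e=np.array([np.cos(ang),np.sin(ang)])
# pad: z 55..66 near
m=(d.ravel()>0)&(abs(s)<60)&(abs(n)<30)
for lo in range(-60,60,4):
    q=m&(s>=lo)&(s<lo+4); 
    if q.sum(): print(lo,q.sum(),np.percentile(P[q,2],[50,95]),n[q&(P[:,2]>45)].min(initial=99),n[q&(P[:,2]>45)].max(initial=-99))
E
```

```text
495 35.0972029794011 249.48827087087616
bar [-0.03 10.59]
dir deg 115.11687439724743
-60 36 [43.94 49.77] -15.209926156434205 16.514183247957842
-56 38 [44.91 50.9 ] -14.526531337875506 16.121165366638913
-52 31 [46.92 52.4 ] -12.81255628269427 19.87673270608004
-48 29 [58.44 62.1 ] -18.108654702641424 21.616754739859903
-44 47 [59.12 61.79] -17.8636342471994 20.25181177695655
-40 45 [59.93 62.55] -18.015915804711994 22.614662266377476
-36 47 [59.62 62.31] -17.77295589827109 21.628188851178223
-32 48 [58.92 61.9 ] -17.39852119605456 19.482723468550073
-28 45 [59.21 62.62] -12.847398809828995 20.129559816195485
-24 44 [59.75 62.41] -14.153064097293791 18.740358279611325
-20 44 [58.73 62.13] -13.41672390159345 20.464469854048467
-16 47 [58.67 61.96] -14.43304882427024 21.675851240615557
-12 43 [59.67 61.71] -13.01880061081167 21.0995339218739
-8 44 [58.67 62.06] -14.01332682627852 20.81940264715724
-4 48 [59.44 62.52] -13.75040035634699 21.470365724095583
0 44 [59.82 62.21] -12.686154596878739 22.15302515539309
4 47 [60.01 62.13] -13.41799388708983 20.635246719307492
8 46 [59.91 62.27] -13.080801275557334 22.47059759673166
12 43 [58.34 62.3 ] -12.684872647240468 20.97720456669367
16 65 [33.88 76.11] -12.95241133394885 22.293526420451684
20 58 [23.81 73.95] -12.952638404232275 16.561656024839905
24 40 [ 2.68 35.13] 99.0 -99.0
28 46 [ 1.78 34.2 ] 99.0 -99.0
32 44 [ 2.62 33.13] 99.0 -99.0
36 40 [ 1.8  32.71] 99.0 -99.0
40 43 [ 1.61 33.31] 99.0 -99.0
44 43 [ 1.53 32.89] 99.0 -99.0
48 41 [ 1.83 37.5 ] 99.0 -99.0
52 42 [ 2.21 38.05] 99.0 -99.0
56 44 [ 2.17 37.72] 99.0 -99.0
```

View pics/c1.png

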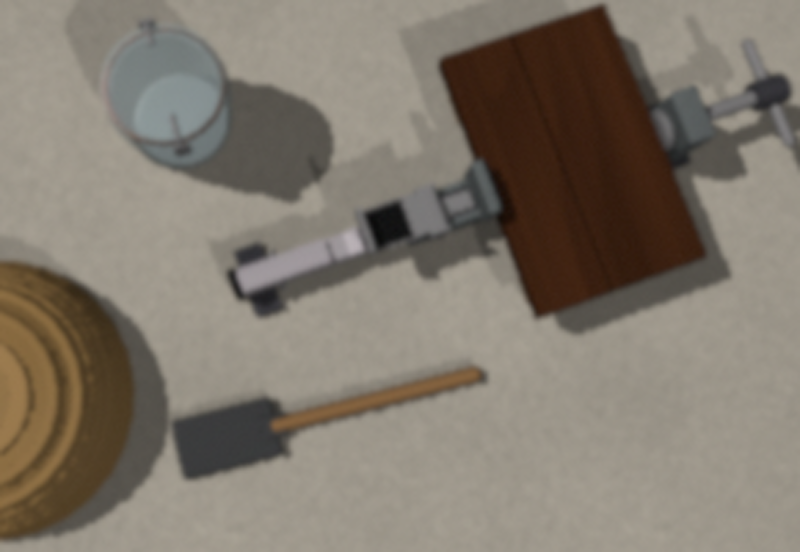

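View pics/side0.png

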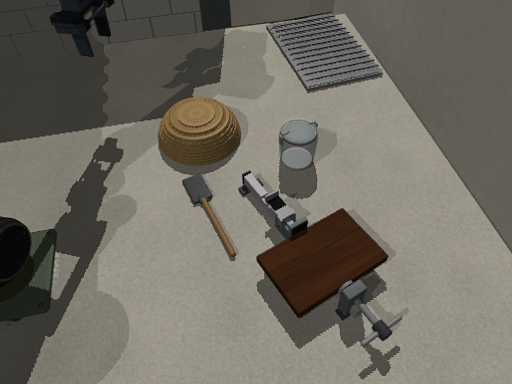

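```bash
python3 - <<'E'
from h import *
np.set_printoptions(precision=2,suppress=True)
d=np.load("top0.npy");ci=optics.camera_info("top");R,c=cam(ci)
v,u=np.mgrid[0:384,0:512];K=np.array(ci["camera_matrix"])
pt=cv2.undistortPoints(np.stack([u.ravel(),v.ravel()],1).astype(float)[:,None],K,np.array([ci["k1"],0,0,0,0.]))[:,0]
P=c+(np.c_[pt,np.ones(len(pt))]*d.ravel()[:,None])@R.T
e=np.array([-.4,.917]);
for it in range(3):
    nrm=np.array([e[1],-e[0]]);s=(P[:,:2]-[606,22])@e;n=(P[:,:2]-[606,22])@nrm
    m=(d.ravel()>0)&(s>45)&(s<130)&(abs(n)<25)&(P[:,2]>32)&(P[:,2]<42)
    m2=(d.ravel()>0)&(s>-40)&(s<15)&(abs(n)<30)&(P[:,2]>54)&(P[:,2]<66)
    m3=(d.ravel()>0)&(abs(s)<40)&(abs(n)<30)&(P[:,2]>68)
    k=np.polyfit(s[m],n[m],1);A=P[m].mean(0);B=P[m2].mean(0)
    print("bar",m.sum(),k,"A",A,"padblk",B,"lip",P[m3].mean(0),s[m3].mean())
    g=(A-B)[:2];e=g/np.linalg.norm(g);print("dir",np.degrees(np.arctan2(e[1],e[0])))
E
```

```text
bar 330 [0.06 3.85] A [578.58 107.73  36.65] padblk [614.09  11.36  60.44] lip [603.23  41.36  73.91] 18.862340548750865
dir 110.22640243003309
bar 328 [-0.    4.09] A [578.71 107.24  36.61] padblk [614.06  11.42  60.43] lip [603.23  41.36  73.91] 19.12494087081931
dir 110.24820311842711
bar 328 [-0.    4.09] A [578.71 107.24  36.61] padblk [614.06  11.42  60.43] lip [603.23  41.36  73.91] 19.123382319716946
dir 110.24820311842711
```

Emit:
send_rows(
  targets=[
    [[0,0,0.063,0.14,-0.19,-0.02,1],[0,0,0.063,0.14,-0.19,-0.02,1],[0,0,0.063,0.14,-0.19,-0.02,1],[0,0,0.063,0.14,-0.19,-0.02,1],[0,0,0.063,0.14,-0.19,-0.02,1],[0,0,0.063,0.14,-0.19,-0.02,1],[0,0,0.063,0.14,-0.19,-0.02,1],[0,0,0.063,0.14,-0.19,-0.02,1],[0,0,0,0.14,-0.19,-0.02,1],[0,0,0,0.14,-0.19,-0.02,1],[0,0,0,0.14,-0.19,-0.02,1],[0,0,0,0,0,0,1]],
  ],
  grip_force=10,
)

```text
time_s: 2.1
ee_pos: [554.6, 98.4, 169.3]
ee_rot: [-179.9, 0.0, -160.0]
force: [-0.8, 0.6, -0.5]
gripper_width: 0.4
gripper_force: 0.0
```

```bash
python3 - <<'E'
from h import *
np.set_printoptions(precision=2,suppress=True)
st=env.state();print(st["time_s"],st["ee_pos"],st["ee_rot"],st["gripper_width"],st["qpos"],st["force"])
im,d=optics.grab_frame("wrist");cv2.imwrite("pics/w1.png",im[...,::-1]);np.save("w1.npy",d)
for th,z in(("pad",60),("jaw_face",58),("release_pad",34)):
    for q in optics.place_of("wrist",th)[:1]: print(th,q["conf"],q["at"],atz("wrist",q["at"],z,st),atd("wrist",q["at"],d,st))
E
```

```text
2.1 [554.62  98.42 169.31] [-179.89    0.03 -160.04] 0.3582105472169081 [   8.95   19.06   95.26   -0.11   65.63 -100.96] [-0.81  0.62 -0.49]
pad 0.97 [143.4, 218.0] [610.29  19.58  60.  ] [610.03  19.71  60.63]
jaw_face 0.96 [48.8, 220.5] [643.17 -61.02  58.  ] [632.01 -50.86  78.96]
release_pad 0.75 [111.6, 211.1] [625.11 -16.21  34.  ] [613.65  -8.24  60.55]
```

View pics/w1.png

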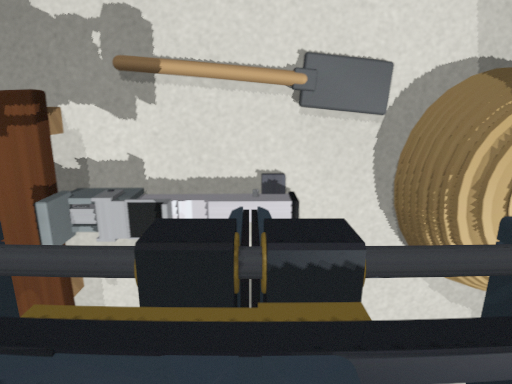

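Emit:
send_rows(
  targets=[
    [[0,0,0,0.137,-0.188,0,1],[0,0,0,0.137,-0.188,0,1],[0,0,0,0,0,-0.2,1],[0,0,0,0,0,-0.2,1],[0,0,0,0,0,0,1],[0,0,0,0,0,0,1]],
  ],
)

```text
time_s: 2.9
ee_pos: [606.3, 28.9, 90.5]
ee_rot: [180.0, -0.0, -159.6]
force: [0.0, 0.7, 0.4]
gripper_width: 0.4
gripper_force: 0.0
```

```bash
python3 - <<'E'
from h import *
np.set_printoptions(precision=2,suppress=True)
st=env.state();print(st["time_s"],st["ee_pos"],st["ee_rot"],st["qpos"],st["force"])
im,d=optics.grab_frame("wrist");im2,_=optics.grab_frame("side")
cv2.imwrite("pics/w2.png",np.hstack([cv2.resize(im[130:330,120:400],(420,300),interpolation=2),cv2.resize(im2[150:270,210:360],(375,300),interpolation=2)])[...,::-1])
E
```

```text
2.9 [606.31  28.89  90.53] [ 179.98   -0.02 -159.62] [   1.64   26.8    95.21    0.01   58.03 -108.75] [0.01 0.67 0.42]
```

View pics/w2.png

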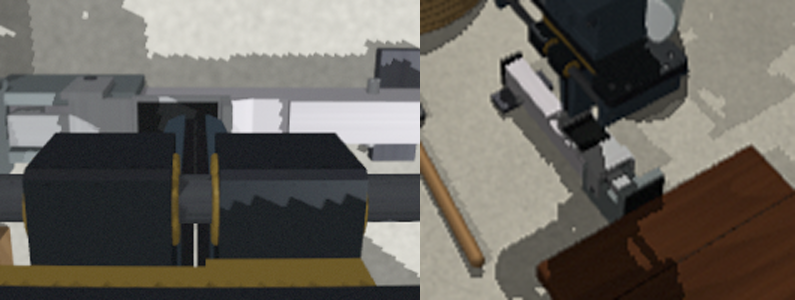

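Emit:
send_rows(
  targets=[
    [[0,0,0,0.015,-0.03,0,1],[0,0,0,0,0,0,1],[0,0,0,0,0,-0.06,1],[0,0,0,0,0,-0.05,1],[0,0,0,0,0,0,1]],
  ],
)

```text
time_s: 3.5
ee_pos: [607.9, 21.5, 65.7]
ee_rot: [179.9, -0.2, -159.7]
force: [0.9, -0.1, -0.8]
gripper_width: 0.4
gripper_force: 0.0
```

Emit:
send_rows(
  targets=[
    [[0,0,0,0,0,-0.015,1],[0,0,0,-0.002,0.006,-0.015,1],[0,0,0,-0.002,0.006,-0.015,1],[0,0,0,0,0,0,1]],
  ],
)

```text
time_s: 3.9
ee_pos: [608.9, 24.1, 59.3]
ee_rot: [-180.0, 0.0, -159.7]
force: [-1.0, -1.9, 4.4]
gripper_width: 0.2
gripper_force: 2.0
```

Emit:
send_rows(
  targets=[
    [[0,0,0,-0.002,0.006,-0.01,1],[0,0,0,0,0,0,1]],
  ],
)

```text
time_s: 4.1
ee_pos: [608.5, 25.2, 57.3]
ee_rot: [-180.0, 0.0, -159.7]
force: [-0.7, 0.4, 5.5]
gripper_width: -0.1
gripper_force: 2.3
```

Emit:
send_rows(
  targets=[
    [[0,0,0,-0.003,0.007,-0.015,1],[0,0,0,0,0,0,1]],
  ],
)

```text
time_s: 4.3
ee_pos: [608.0, 26.8, 54.3]
ee_rot: [180.0, 0.0, -159.7]
force: [-0.9, -0.3, 6.0]
gripper_width: 0.3
gripper_force: 2.7
```

Emit:
send_rows(
  targets=[
    [[0,0,0,-0.002,0.006,-0.01,1],[0,0,0,0,0,0,1]],
  ],
)

```text
time_s: 4.5
ee_pos: [607.6, 27.7, 52.3]
ee_rot: [-180.0, 0.0, -159.7]
force: [-1.9, -1.5, 5.2]
gripper_width: 0.2
gripper_force: 2.6
```

Emit:
send_rows(
  targets=[
    [[0,0,0,-0.002,0.005,-0.01,1],[0,0,0,0,0,0,1]],
  ],
)

```text
time_s: 4.7
ee_pos: [607.4, 28.6, 50.4]
ee_rot: [-180.0, 0.0, -159.7]
force: [-0.6, -0.5, 5.8]
gripper_width: 0.4
gripper_force: 2.6
```

Emit:
send_rows(
  targets=[
    [[0,0,0,-0.001,0.002,-0.005,1],[0,0,0,0,0,0,1]],
  ],
)

```text
time_s: 4.9
ee_pos: [607.2, 28.9, 49.5]
ee_rot: [-180.0, 0.1, -159.7]
force: [-0.4, -1.1, 6.0]
gripper_width: 0.7
gripper_force: 2.6
```

Emit:
send_rows(
  targets=[
    [[0,0,0,-0.001,0.002,-0.006,1],[0,0,0,0,0,0,1]],
  ],
)

```text
time_s: 5.1
ee_pos: [607.1, 29.3, 48.4]
ee_rot: [-179.9, 0.1, -159.7]
force: [-1.3, -1.1, 6.4]
gripper_width: 0.3
gripper_force: 2.7
```

Emit:
send_rows(
  targets=[
    [[0,0,0,-0.007,0.019,0,1],[0,0,0,-0.007,0.019,0,1],[0,0,0,-0.007,0.019,0,1],[0,0,0,-0.007,0.019,0,1],[0,0,0,0,0,0,1]],
  ],
)

```text
time_s: 5.6
ee_pos: [601.5, 45.5, 48.1]
ee_rot: [180.0, 0.1, -159.7]
force: [2.1, -0.5, 5.5]
gripper_width: 0.7
gripper_force: 2.9
```

```bash
python3 - <<'E'
from h import *
np.set_printoptions(precision=2,suppress=True)
st=env.state();print(st["ee_pos"],st["force"])
for n in("side","wrist"):
    im,d=optics.grab_frame(n)
    for th,z in(("jaw_face",58),("pad",48)):
        for q in optics.place_of(n,th)[:1]: print(n,th,q["conf"],q["at"],atz(n,q["at"],z,st))
    if n=="side": a=cv2.resize(im[150:270,210:360],(375,300),interpolation=2)
    else: b=cv2.resize(im[130:330,50:330],(420,300),interpolation=2)
cv2.imwrite("pics/p3.png",np.hstack([b,a])[...,::-1])
E
```

```text
[601.51  45.5   48.09] [ 2.07 -0.45  5.47]
side jaw_face 0.89 [297.7, 227.5] [640.68 -50.77  58.  ]
side pad 0.43 [268.6, 200.8] [597.94  42.38  48.  ]
wrist jaw_face 0.78 [50.6, 243.8] [638.24 -51.52  58.  ]
```

View pics/p3.png

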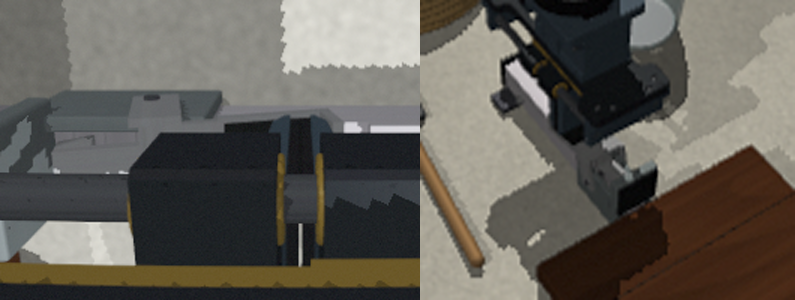

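Emit:
send_rows(
  targets=[
    [[0,0,0,-0.007,0.019,0,1],[0,0,0,-0.014,0.0375,0,1],[0,0,0,-0.014,0.0375,0,1],[0,0,0,-0.014,0.0375,0,1],[0,0,0,0,0,0,1]],
  ],
)

```text
time_s: 6.4
ee_pos: [591.2, 72.7, 48.0]
ee_rot: [179.9, 0.1, -159.7]
force: [2.8, 2.1, 5.3]
gripper_width: 0.4
gripper_force: 2.7
```

Emit:
send_rows(
  targets=[
    [[0,0,0,-0.014,0.0375,0,1],[0,0,0,-0.014,0.0375,0,1],[0,0,0,-0.014,0.0375,0,1],[0,0,0,-0.014,0.0375,0,1],[0,0,0,0,0,0,1]],
  ],
)

```text
time_s: 6.9
ee_pos: [580.1, 102.3, 47.9]
ee_rot: [179.9, 0.1, -159.7]
force: [3.7, 3.3, 5.3]
gripper_width: 0.6
gripper_force: 2.8
```

```bash
python3 - <<'E'
from h import *
np.set_printoptions(precision=2,suppress=True)
st=env.state();print(st["ee_pos"],st["force"])
for n in("side","wrist"):
    im,d=optics.grab_frame(n)
    for th,z in(("jaw_face",58),("board_mid",47)):
        for q in optics.place_of(n,th)[:1]:
            p=atz(n,q["at"],z,st); print(n,th,q["conf"],q["at"],p,"travel",(p[:2]-[643.5,-58])@[-.346,.938])
E
```

```text
[580.09 102.33  47.94] [3.67 3.25 5.35]
side jaw_face 0.18 [296.4, 157.7] [694.44 151.45  58.  ] travel 178.84169560324543
side board_mid 0.81 [323.2, 258.1] [ 674.14 -129.57   47.  ] travel -77.73302386853179
wrist jaw_face 0.65 [47.7, 245.4] [618.15   4.12  58.  ] travel 67.03570789821441
wrist board_mid 0.22 [262.0, 7.7] [472.82  68.21  47.  ] travel 177.44365163548906
```

Emit:
send_rows(
  targets=[
    [[0,0,0,-0.011,0.033,0,1],[0,0,0,-0.011,0.033,0,1],[0,0,0,-0.011,0.033,0,1],[0,0,0,-0.011,0.033,0,1],[0,0,0,0,0,0,1]],
  ],
)

```text
time_s: 7.7
ee_pos: [570.4, 128.4, 47.7]
ee_rot: [179.9, -0.1, -159.7]
force: [2.9, 1.5, 4.6]
gripper_width: 0.1
gripper_force: 2.7
```

Emit:
send_rows(
  targets=[
    [[0,0,0,-0.005,0.014,0,1],[0,0,0,-0.005,0.014,0,1],[0,0,0,0,0,0,1]],
  ],
)

```text
time_s: 8.0
ee_pos: [568.7, 133.3, 47.7]
ee_rot: [180.0, -0.1, -159.7]
force: [2.3, -0.9, 4.5]
gripper_width: 0.5
gripper_force: 2.7
```

Emit:
send_rows(
  targets=[
    [[0,0,0,-0.003,0.009,0,1],[0,0,0,-0.003,0.009,0,1],[0,0,0,-0.003,0.009,0,1],[0,0,0,0,0,0,1]],
  ],
)

```text
time_s: 8.4
ee_pos: [566.8, 138.6, 47.6]
ee_rot: [180.0, -0.1, -159.7]
force: [-0.0, -1.9, 4.8]
gripper_width: 0.8
gripper_force: 2.8
```

Emit:
send_rows(
  targets=[
    [[0,0,0,-0.003,0.009,0,1],[0,0,0,0,0,0,1]],
  ],
)

```text
time_s: 8.6
ee_pos: [566.2, 140.2, 47.6]
ee_rot: [180.0, -0.1, -159.7]
force: [1.7, -2.5, 4.3]
gripper_width: 0.9
gripper_force: 3.2
```

Emit:
send_rows(
  targets=[
    [[0,0,0,-0.003,0.009,0,1],[0,0,0,0,0,0,1]],
  ],
)

```text
time_s: 8.8
ee_pos: [566.1, 140.4, 47.4]
ee_rot: [-179.8, -0.1, -159.6]
force: [2.6, -7.7, 2.6]
gripper_width: 0.2
gripper_force: 5.3
```

```bash
python3 - <<'E'
from h import *
np.set_printoptions(precision=2,suppress=True)
st=env.state();print(st["ee_pos"],st["force"])
im,d=optics.grab_frame("wrist")
for q in optics.place_of("wrist","jaw_face")[:1]:
    p=atz("wrist",q["at"],58,st); print(q["conf"],q["at"],p,"travel",(p[:2]-[643.5,-58])@[-.346,.938])
cv2.imwrite("pics/w4.png",cv2.resize(im[130:330,20:400],(760,400),interpolation=2)[...,::-1])
E
```

```text
[566.14 140.39  47.37] [ 2.63 -7.72  2.61]
0.77 [48.7, 244.7] [603.61  42.76  58.  ] travel 108.31587961064301
```

View pics/w4.png

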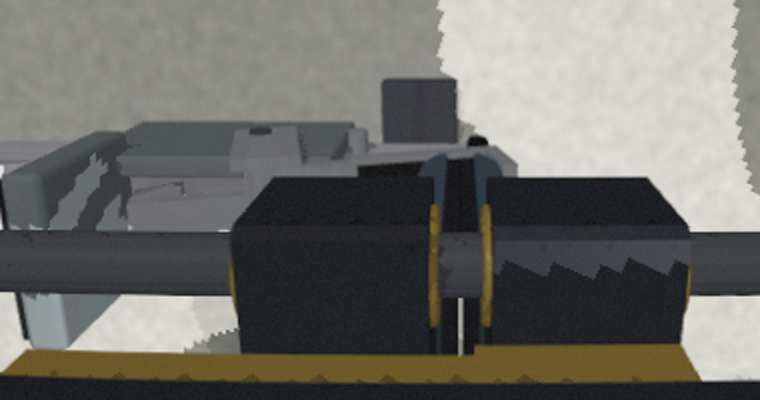

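Emit:
send_rows(
  targets=[
    [[0,0,0,0.003,-0.009,0,1],[0,0,0,0.003,-0.008,0.015,1],[0,0,0,0.003,-0.008,0.015,1],[0,0,0,0.003,-0.008,0.015,1],[0,0,0,0.003,-0.008,0.015,1],[0,0,0,0.002,-0.006,0.015,1],[0,0,0,0,0,0.01,1],[0,0,0,0,0,0,1]],
  ],
)

```text
time_s: 9.7
ee_pos: [569.4, 132.9, 64.8]
ee_rot: [180.0, -0.0, -159.7]
force: [-0.2, -0.6, -0.2]
gripper_width: 0.2
gripper_force: 0.0
```

Clear of the pad; lift away and check.

Emit:
send_rows(
  targets=[
    [[0,0,0,0,0,0.1,1],[0,0,0,0,0,0.2,1],[0,0,0,0,0,0.22,1],[0,0,0,-0.15,0.15,0.1,1],[0,0,0,-0.15,0.18,0,1],[0,0,0,-0.15,0.18,0,1],[0,0,0,-0.15,0.18,0,1],[0,0,0,-0.15,0.18,0,1],[0,0,0,-0.15,0.18,0,1],[0,0,0,0,0,0,1]],
  ],
)

```text
time_s: 10.7
ee_pos: [385.9, 346.2, 188.6]
ee_rot: [179.9, -0.1, -159.4]
force: [1.1, -0.6, -0.7]
gripper_width: 0.7
gripper_force: 0.0
```

```bash
python3 - <<'E'
from h import *
np.set_printoptions(precision=1,suppress=True)
st=env.state();print(st["time_s"],st["ee_pos"],st["force"])
ims=[]
for n in("top","side"):
    im,d=optics.grab_frame(n);ims.append(im)
    for th,z in(("pad",60),("jaw_face",58),("board_mid",47),("jar",0),("banneton",0),("spatula",0)):
        for q in optics.place_of(n,th)[:1]: print(n,th,round(q["conf"],2),np.array(q["at"]),atz(n,q["at"],z),atd(n,q["at"],d))
cv2.imwrite("pics/f.png",np.hstack([cv2.resize(ims[0][100:300,130:420],(435,300),interpolation=2),cv2.resize(ims[1][130:290,200:380],(338,300),interpolation=2)])[...,::-1])
E
```

```text
10.7 [385.9 346.2 188.6] [ 1.1 -0.6 -0.7]
top pad 0.82 [223.2 199. ] [568.  125.2  60. ] [567.9 125.1  60.6]
top board_mid 0.59 [334.6 160.4] [ 661.2 -126.1   47. ] [ 658.6 -123.2   57.5]
top jar 0.94 [192.2 143.5] [708.6 205.2   0. ] [677.3 188.7 109.3]
top banneton 0.59 [128.5 244.4] [467.7 344.4   0. ] [468.6 317.   85. ]
top spatula 0.55 [247.2 250.2] [456.5  71.    0. ] [456.8  71.2  13.1]
side jaw_face 0.74 [269.8 196.2] [601.9  47.2  58. ] [600.6  42.1  64.6]
side board_mid 0.67 [321.6 259.7] [ 669.7 -132.5   47. ] [ 666.4 -138.9   59. ]
side banneton 0.58 [196.1 136.4] [461.1 347.7   0. ] [460.5 266.6  74.6]
side spatula 0.57 [211.8 213.7] [465.2  71.1   0. ] [465.   60.8  13.7]
```

View pics/f.png

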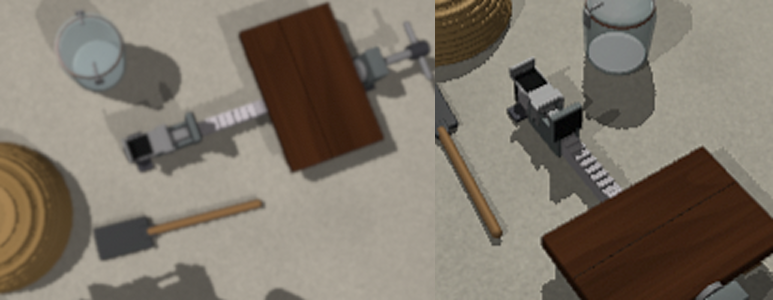

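The final picture shows the jaw at the end of its bar: the pad sits at about crop pixel (138,148) and has moved 109.6 mm. The lever is up, with the pad at 60.6 mm. The board and the other things are unmoved.

```bash
python3 -c "
from workcell import env
print(env.job_done())"
```

```text
the job is handed in; nothing more can be done
None
```

The clamp is open: the jaw moved about 110 mm and stopped firmly at the end of its travel, the lever sprang back up, the arm came clear, the board and other things show no visible movement, and the job is handed in at about 11 s.

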